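# Pack the unopened condiment jars into the buffet caddy

### The arm

A 6-joint arm with a two-finger parallel gripper is mounted at the origin on the work surface. World frame = base frame: x ahead of the robot, y to its left, z up, the work surface at z = 0. Lengths are in mm, angles in degrees, forces in N, time in s.
With the tool pointing down it reaches from about 350 to 850 mm from the base axis. Payload 8.1 kg.
Tool frame: the origin (TCP) lies midway between the tips of the shut fingers; the grasp point (between the pads) lies 19 mm behind it; z points along the fingers, y is the line along which they close (so a half turn about z gives the same grasp; the last joint's range is limited). The gripper opens to 85 mm and grips with 20 to 120 N. Pads are 22 mm wide; open, the fingers measure 114 mm over their backs; the gripper's body (76 mm by 85 mm) begins 54 mm behind the grasp point. The pads swing forward as they close: fully open they stand 13 mm farther back than shut.
Start: joints at [59.966, 7.471, 85.268, -0, 87.261, -4.893], TCP at [254.892, 543.172, 231.292] pointing down, gripper open.
Joint ranges: [-169.43, 169.43], [-51.17, 129.36], [1.28, 143.12], [-76.62, 256.62], [0, 156.53], [-152.29, 152.29]. Speed limits (degrees/s): [136.94, 136.94, 159.86, 180, 180, 180].

### API

Orientations are given as [roll, pitch, yaw] about the fixed x, y, z axes, in that order (R = Rz(yaw) Ry(pitch) Rx(roll)).
In Python, from bench import sense, snapshot, order, finder gives the robot as it stands.
- The arm moves only by the tool send_rows, never from a script. Its argument "steps" is a list of rows, each a list of 2 entries, a list of its own where there are three numbers: the shift along the world's x, y, z in units of 30 mm (1.0 is 30 mm), then the turn, a rotation vector about the world's x, y, z in rad. In form: [[[dx, dy, dz], [wx, wy, wz]], ...]. A call has 1 to 10 rows; each row is the pose to reach, as a shift and turn from the pose commanded when the call began; what a row does not reach only later rows make up. A row lasts 1/8 s, in which the tool goes at most 62.5 mm and 10.7 degrees, less where a joint would pass 70% of its speed; a pose out of reach is approached as far as the arm can. A call with a gripper value outside its range is refused whole. "fingers" is the closure, from 0 (fully open) to 1 (shut), set as the call begins (left out, the last holds). The fingers move at their own pace and stop on an object; "squeeze" is the grip in N (left out, the last holds). Time passes only in rows, so rows that repeat a pose let the fingers close. It gives the time, the measured TCP pose, the force, the opening and the grip force at its end, in the units of the state.
- sense(): the state, without advancing time (a new reading comes with each control period).
- snapshot(name): name is "scene" or "top" or "wrist"; returns a dict with "img" (384x512x3 uint8, red, green, blue), "K" (3x3 intrinsics, pixels), "pose" (4x4, takes a point from camera to world coordinates). Camera axes: x right, y up, looking along -z (the intrinsics and any distortion apply to the point x, -y, -z); pixel columns grow to the right and rows downward; lengths in mm; the calibration is good to about 2 mm. A picture is of the moment at which its call begins. There is no depth.
- order.hand_in(): hands the job in; it is judged then, once.
Trained networks look in the newest picture that a camera, given by its name, has taken for a name from the list of things; names that differ only in an ending like _2 or _b are one class to them, and where a whole thing is asked for, a point or a joint stands for the part that bears it (a point fixed in the world has none). Each returns a list of dicts, best first, with "confidence" (0 to 1); they miss things now and then, are a little off and sometimes report something else, mostly with a low value. They report only what shows in the picture. A call takes as long as a camera call. They do not tell look-alikes from the thing itself.
- finder.find_in(label, camera): "box" ([left, top, width, height] as shares, 0 to 1, of the picture: columns of its width, rows of its height, round what is visible of it).
- finder.trace(label, camera): "mask" (384x512 bool, what is visible of it) and "box" ([left, top, width, height] as shares, 0 to 1, of the picture: columns of its width, rows of its height, round what is visible of it).
- finder.pinpoint(label, camera): "at" ([column, row] as shares, 0 to 1, of the picture: columns of its width, rows of its height: a listed point, or the origin of a listed thing).
The state is a dict: "time": time; "joint_pos": joint angles; "qd": joint speeds; "joint_efforts": joint torques, N m; "tool_pos": TCP position; "tcp_rot": TCP orientation; "ft_force": force on the tool from outside, world axes, zero at the start; "wrist_torque": the same for the moment, N m; "finger_gap": finger opening in mm; "grip_force": force on a finger pad.
Only numpy, scipy, OpenCV 4.12 (cv2) and the standard library are available. Lean on these libraries where they do the work, as an engineer would, in place of code of your own. Each camera call takes 0.05 s, during which the arm holds its last target. There are 200 camera calls.

### The job

Pack the four unopened condiment jars into the pine caddy, each standing upright on the floor of the compartment whose liner has the colour of its lid. Leave the two opened jars, the ones with a spoon and no lid, standing where they are for the guests, and do not knock any jar over.

Things in the scene. Friction and masses are not known exactly. Their poses are not given: they have to be found in the camera images.
- jar_red: Loose, unopened condiment jar with a red lid: dark red contents, a paper band round the middle, straight-sided, 50 mm in diameter, 92 mm high; the lid, also 50 mm in diameter, is the top 18 mm. About 0.2 to 0.3 kg. Stands upright on the table. Origin: centre of the underside; z up along the jar.
- jar_white: Loose, unopened condiment jar with a white lid: cream contents, a paper band round the middle, straight-sided, 50 mm in diameter, 92 mm high; the lid, also 50 mm in diameter, is the top 18 mm. About 0.2 to 0.3 kg. Stands upright on the table. Origin: centre of the underside; z up along the jar.
- jar_blue: Loose, unopened condiment jar with a blue lid: dark purple contents, a paper band round the middle, straight-sided, 50 mm in diameter, 92 mm high; the lid, also 50 mm in diameter, is the top 18 mm. About 0.2 to 0.3 kg. Stands upright on the table. Origin: centre of the underside; z up along the jar.
- jar_black: Loose, unopened condiment jar with a black lid: dark olive-brown contents, a paper band round the middle, straight-sided, 50 mm in diameter, 92 mm high; the lid, also 50 mm in diameter, is the top 18 mm. About 0.2 to 0.3 kg. Stands upright on the table. Origin: centre of the underside; z up along the jar.
- liner_red: Fixed red liner, 76 x 76 x 2 mm, on the floor of one compartment of the fixed pine caddy. Origin: centre of its underside, 8 mm above the table; x, y along the caddy's walls. A jar stands on it, 10 mm above the table. Caddy: open square box, 184 mm outside, rim 50 mm high; 2 x 2 compartments, 80 x 80 mm inside, 88 mm centre to centre; 8 mm walls between, 44 mm high.
- liner_white: Fixed white liner, 76 x 76 x 2 mm, on the floor of one compartment of the fixed pine caddy. Origin: centre of its underside, 8 mm above the table; x, y along the caddy's walls. A jar stands on it, 10 mm above the table. Caddy: open square box, 184 mm outside, rim 50 mm high; 2 x 2 compartments, 80 x 80 mm inside, 88 mm centre to centre; 8 mm walls between, 44 mm high.
- liner_blue: Fixed blue liner, 76 x 76 x 2 mm, on the floor of one compartment of the fixed pine caddy. Origin: centre of its underside, 8 mm above the table; x, y along the caddy's walls. A jar stands on it, 10 mm above the table. Caddy: open square box, 184 mm outside, rim 50 mm high; 2 x 2 compartments, 80 x 80 mm inside, 88 mm centre to centre; 8 mm walls between, 44 mm high.
- liner_black: Fixed black liner, 76 x 76 x 2 mm, on the floor of one compartment of the fixed pine caddy. Origin: centre of its underside, 8 mm above the table; x, y along the caddy's walls. A jar stands on it, 10 mm above the table. Caddy: open square box, 184 mm outside, rim 50 mm high; 2 x 2 compartments, 80 x 80 mm inside, 88 mm centre to centre; 8 mm walls between, 44 mm high.
- open_red: Loose, opened jar that does not belong in the caddy: dark red contents, the same 50 mm jar and paper band but no lid (rim 80 mm high) and a small steel spoon stuck in it at a slant, its end 105 mm above the table and within 30 mm of the axis. Stands upright on the table. Origin: centre of the underside; z up.
- open_berry: Loose, opened jar that does not belong in the caddy: dark purple contents, the same 50 mm jar and paper band but no lid (rim 80 mm high) and a small steel spoon stuck in it at a slant, its end 105 mm above the table and within 30 mm of the axis. Stands upright on the table. Origin: centre of the underside; z up.
Not all that is in view belongs to the job. What is shaped like the jar_white but pink or yellow is not meant.

How it is judged (in metres and radians):
At the end, for the whole second after the job is handed in: Each lidded jar stands in the compartment with the liner of its lid's colour (axis within 24 mm of its centre, as the walls ensure; on the liner within 5 mm), upright within 0.12 rad and at rest; both opened jars are upright and within 25 mm of where they began (horizontal distance between jar_red and liner_red below 0.024 m and z of jar_red in the frame of liner_red between -0.003 and 0.007 m and angle between each of jar_red, jar_white, jar_blue, jar_black, open_red, open_berry's own z axis and vertical below 0.12 rad and linear speed of each of jar_red, jar_white, jar_blue, jar_black below 0.02 m/s and horizontal distance between jar_white and liner_white below 0.024 m and z of jar_white in the frame of liner_white between -0.003 and 0.007 m and horizontal distance between jar_blue and liner_blue below 0.024 m and z of jar_blue in the frame of liner_blue between -0.003 and 0.007 m and horizontal distance between jar_black and liner_black below 0.024 m and z of jar_black in the frame of liner_black between -0.003 and 0.007 m and distance of each of open_red, open_berry from where it was at the start of the episode below 0.025 m); the robot touches nothing.
It fails at once if an opened jar is moved more than 25 mm or tipped (distance of any of open_red, open_berry from where it was at the start of the episode above 0.025 m or angle between any of open_red, open_berry's own z axis and vertical above 0.4 rad).
It fails at once if an unopened jar is knocked over (angle between any of jar_red, jar_white, jar_blue, jar_black's own z axis and vertical above 0.8 rad).
It also fails if it takes over 102 s, if anything falls off the work surface, if the arm or the gripper's body presses on something with over 40 N, if the wrist force passes 120 N, or if a joint passes its speed limit or range.

## Working session

There is one attempt and no reset: what is moved stays moved. The work goes in short steps, Python scripts to look and compute and a tool call to move; the robot and the scene stay as the last step left them, time stands still between calls to the robot, and variables do not carry over. Pictures are saved under pics/ and viewed, at most 14 in all, crops included, and the job is handed in when it is done.

Besides the shell and the picture viewer there is one more tool, called after "Call:" by a JSON object that holds its "fn" and its "kwargs". send_rows: Moves the arm, as the interface text tells. Its arguments: {"type":"object","properties":{"steps":{"type":"array"},"fingers":{"type":"number"},"squeeze":{"type":"number"}},"required":["steps"]}

```bash
mkdir -p pics; ls; cat > h.py <<'E'
import numpy as np, cv2
from bench import sense, snapshot, order, finder
def ray(s,u,v,z):
    K=s["K"];P=np.array(s["pose"])
    d=np.linalg.inv(K)@[u,v,1]; d=P[:3,:3]@[d[0],-d[1],-d[2]]
    o=P[:3,3]; return o+d*(z-o[2])/d[2]
def save(s,n,box=None,f=1):
    i=s["img"][:,:,::-1]
    if box: i=i[box[1]:box[3],box[0]:box[2]]
    cv2.imwrite("pics/"+n,cv2.resize(i,None,fx=f,fy=f,interpolation=cv2.INTER_CUBIC))
E
python3 - <<'E'
from h import *
a=snapshot("scene");b=snapshot("top")
save(a,"scene.png");save(b,"top.png",f=1.5)
print(np.array(b["pose"]).round(2),b["K"],np.array(a["pose"]).round(2),sense())
for l in ["jar_red","jar_white","jar_blue","jar_black","open_red","open_berry","liner_red","liner_white","liner_blue","liner_black"]:
    for d in finder.pinpoint(l,"top"):
        u,v=d["at"][0]*512,d["at"][1]*384
        print(l,round(d["confidence"],2),round(u),round(v),ray(b,u,v,8 if "liner" in l else 0).round(1))
E
```

```text
pics
[[ 2.0000e-02  9.8000e-01 -1.9000e-01  3.3322e+02]
 [-1.0000e+00  3.0000e-02  1.0000e-02  3.0670e+01]
 [ 1.0000e-02  1.9000e-01  9.8000e-01  9.9099e+02]
 [ 0.0000e+00  0.0000e+00  0.0000e+00  1.0000e+00]] [[364.80003256   0.         257.45334967]
 [  0.         364.80003256 188.82823062]
 [  0.           0.           1.        ]] [[-8.0000e-01 -4.1000e-01  4.4000e-01  9.5149e+02]
 [ 6.0000e-01 -5.6000e-01  5.7000e-01  5.7158e+02]
 [ 1.0000e-02  7.2000e-01  6.9000e-01  7.2713e+02]
 [ 0.0000e+00  0.0000e+00  0.0000e+00  1.0000e+00]] {'time': 0.1, 'joint_pos': array([ 5.99655242e+01,  7.51153863e+00,  8.53240201e+01, -2.37476996e-03,
        8.72614031e+01, -4.89182195e+00]), 'qd': array([ 0.02933804, -0.02328079, -0.19232463, -0.04768387,  0.07683428,
       -0.02568511]), 'joint_efforts': array([ 1.22592843e-03, -5.70951319e+01, -5.01943803e+01, -2.37023742e-04,
        8.19938636e-03,  1.24429090e-05]), 'tool_pos': array([254.65352217, 542.72379459, 230.33203592]), 'tcp_rot': array([-1.79903189e+02, -5.90516382e-03,  1.54857457e+02]), 'ft_force': array([-0.18827483, -0.07589808, -0.38936288]), 'wrist_torque': array([-0.01597624, -0.05300663,  0.01310859]), 'grip_force': 0.0, 'finger_gap': 85.61469752683718}
jar_red 0.86 368 233 [ 407.2 -279.5    0. ]
jar_white 0.86 123 218 [429.2 386.6   0. ]
jar_white 0.78 196 234 [391.9 187.5   0. ]
jar_white 0.65 156 231 [396.6 295.3   0. ]
jar_blue 0.89 165 190 [511.1 277.9   0. ]
jar_black 0.88 364 157 [ 620.5 -273.     0. ]
open_red 0.88 364 198 [ 501.  -269.6    0. ]
open_red 0.69 178 151 [623.5 250.7   0. ]
open_berry 0.66 175 152 [620.1 257.3   0. ]
liner_red 0.73 251 182 [536.7  41.4   8. ]
liner_white 0.96 293 207 [471.6 -73.    8. ]
liner_blue 0.94 261 214 [450.   13.3   8. ]
liner_blue 0.2 362 195 [ 507.4 -264.4    8. ]
liner_black 0.77 286 177 [554.9 -53.7   8. ]
```

View pics/top.png

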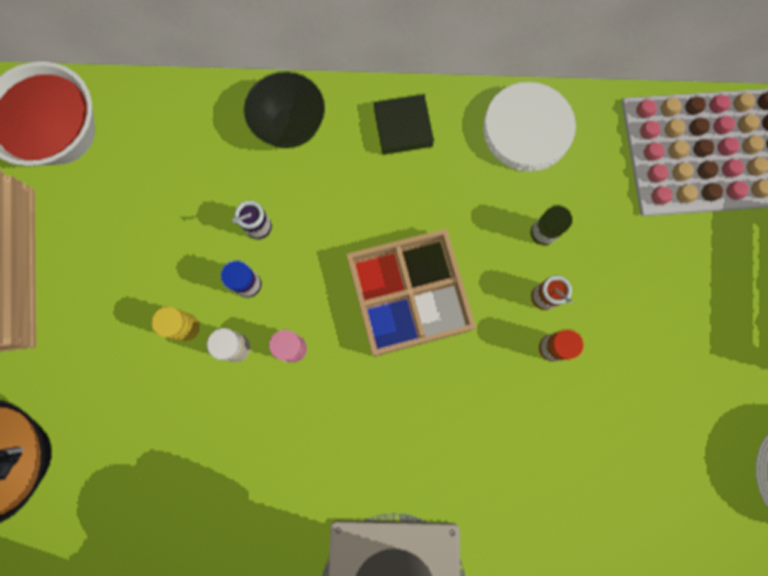

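View pics/scene.png

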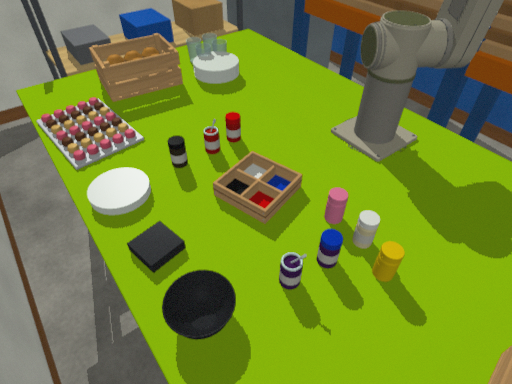

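Top view (1.5x pixels): the lidded jars are red (568,345), black (554,222), blue (238,277) and white (227,345). The opened ones are at (551,292) and (252,218). Of the three white-shaped jars, yellow (172,323), white (227,345) and pink (288,345), only the middle one has a white lid and cream contents. I'll measure the lids and confirm with an enlarged crop.

```bash
python3 - <<'E'
from h import *
b=snapshot("top"); a=snapshot("scene"); hsv=cv2.cvtColor(b["img"],cv2.COLOR_RGB2HSV)
im=b["img"].astype(int)
H,S,V=[hsv[:,:,i].astype(int) for i in range(3)]
M={"red":(((H<8)|(H>172))&(S>150)&(V>90)),"blue":((H>105)&(H<130)&(S>150)&(V>90)),"white":((S<60)&(V>140)),"black":(V<70)}
C={"red":(379,229),"blue":(158,184),"white":(151,229),"black":(370,147)}
for n,(u,v) in C.items():
    w=np.zeros_like(M[n]); w[v-16:v+17,u-16:u+17]=1
    m=(M[n]&w).astype(np.uint8)
    k,l,st,ce=cv2.connectedComponentsWithStats(m)
    i=1+st[1:,4].argmax(); x,y,ww,hh,ar=st[i]
    print(n,st[i],ce[i].round(1),"centroid->",ray(b,*ce[i],92).round(1),"boxc->",ray(b,x+(ww-1)/2,y+(hh-1)/2,92).round(1))
P=np.array([ray(b,u/1.5,v/1.5,50)[:2] for u,v in [(348,255),(449,232),(472,326),(376,354)]])
print(P.round(1),P.mean(0),np.linalg.norm(P-np.roll(P,-1,0),axis=1))
for l in ["jar_red","jar_white","jar_blue","jar_black"]:
    print(l,[(ray(b,(d["box"][0]+d["box"][2]/2)*512,(d["box"][1]+d["box"][3]/2)*384,50).round()[:2],[round(q,3) for q in d["box"]]) for d in finder.find_in(l,"top")])
crop=lambda s,x,y,w,h,f:cv2.resize(s["img"][y:y+h,x:x+w,::-1],None,fx=f,fy=f,interpolation=cv2.INTER_CUBIC)
c1=crop(b,100,125,120,125,3);c2=crop(a,270,170,150,125,3)
c3=crop(b,220,140,110,100,2.5) if 0 else crop(b,222,145,102,100,3)
c4=crop(b,340,125,60,120,3); 
W=np.zeros((690,820,3),np.uint8); W[:375,:360]=c1; W[:375,360:810]=c2; W[380:680,:306]=c3; W[380:680,320:500]=c4[:300]
cv2.imwrite("pics/crop.png",cv2.resize(W,(700,589)))
E
```

```text
red [369 221  19  18 270] [378.1 229.3] centroid-> [ 408.8 -275.1   92. ] boxc-> [ 408.3 -274.9   92. ]
blue [148 175  21  19 313] [157.8 183.9] centroid-> [508.9 274.7  92. ] boxc-> [508.7 274.   92. ]
white [138 219  28  22 451] [150.7 229.8] centroid-> [394.  283.4  92. ] boxc-> [394.8 281.5  92. ]
black [358 138  23  20 330] [369.4 147.6] centroid-> [ 617.9 -260.7   92. ] boxc-> [ 618.2 -259.7   92. ]
[[ 559.7   92.9]
 [ 606.5  -85.6]
 [ 439.3 -125.7]
 [ 387.3   38.8]] [498.18274074 -19.90502735] [184.4813078  171.96084464 172.52377074 180.68537904]
jar_red [(array([ 412., -286.]), [0.703, 0.572, 0.065, 0.052])]
jar_white [(array([400., 192.]), [0.346, 0.577, 0.054, 0.04]), (array([434., 381.]), [0.201, 0.527, 0.06, 0.065]), (array([393., 290.]), [0.271, 0.579, 0.054, 0.048])]
jar_blue [(array([512., 276.]), [0.292, 0.454, 0.046, 0.061]), (array([ 616., -274.]), [0.695, 0.367, 0.052, 0.062])]
jar_black [(array([ 620., -276.]), [0.696, 0.36, 0.053, 0.071])]
```

View pics/crop.png

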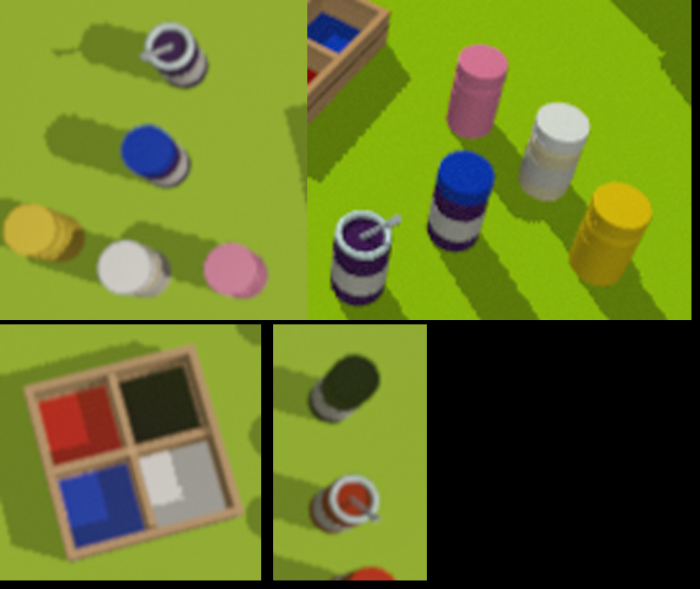

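White is confirmed: cream contents and white lid, centre of the row in the crop. Next are the caddy fit and the approach.

```bash
cat >> h.py <<'E'
def fit_caddy(P):
    (c,s,an)=cv2.minAreaRect(np.float32(P)); return c,s,an
def delta(t,phi,yaw0=None):
    s=sense(); p=s["tool_pos"]; y=s["tcp_rot"][2]-90
    d=(phi-y+90)%180-90
    print("tcp",p.round(1),"phi",round(y,1),"rot",s["tcp_rot"].round(2),"-> shift/30",((np.array(t)-p)/30).round(3),"wz",round(np.radians(d),4))
E
python3 - <<'E'
from h import *
b=snapshot("top")
P=np.array([ray(b,222+x/2.561-.4,145+(y-324.4)/2.561-.4,50)[:2] for x,y in [(24,387),(193,346),(242,512),(74,559)]])
print(P.round(1),P.mean(0),np.linalg.norm(P-np.roll(P,-1,0),axis=1),fit_caddy(P))
for l in ["red","white","blue","black"]:
    d=finder.trace("liner_"+l,"top")[0]; v,u=np.where(d["mask"]); print(l,ray(b,u.mean(),v.mean(),10).round(1))
delta([394,288,250],10)
E
```

```text
[[ 562.2   95.7]
 [ 610.9  -79.2]
 [ 438.  -129.4]
 [ 386.7   39.2]] [499.4579207  -18.42628167] [181.53052008 179.9733295  176.24591975 184.32906408] ((499.0465087890625, -17.169403076171875), (184.2532501220703, 181.5189208984375), 16.202363967895508)
red [532.6  36.5  10. ]
white [471.3 -73.2  10. ]
blue [447.1  12.5  10. ]
black [557.1 -48.3  10. ]
tcp [254.9 543.2 231.3] phi 64.9 rot [-180.     -0.    154.86] -> shift/30 [ 4.637 -8.505  0.624] wz -0.9575
```

Call:
{"fn": "send_rows", "kwargs": {"steps": [[[2.3, -4.25, 0.6], [0, 0, -0.48]], [[2.3, -4.25, 0.6], [0, 0, -0.48]], [[2.3, -4.25, 0.6], [0, 0, -0.48]], [[4.64, -8.5, 0.6], [0, 0, -0.957]], [[4.64, -8.5, 0.6], [0, 0, -0.957]], [[4.64, -8.5, 0.6], [0, 0, -0.957]], [[4.64, -8.5, 0.6], [0, 0, -0.957]], [[4.64, -8.5, 0.6], [0, 0, -0.957]], [[4.64, -8.5, 0.6], [0, 0, -0.957]]], "fingers": 0, "squeeze": 40}}

```text
time: 2.28
tool_pos: [393.6, 289.1, 249.3]
tcp_rot: [-180.0, -0.0, 100.2]
ft_force: [-0.1, -1.2, -0.1]
finger_gap: 85.2
grip_force: 0.0
```

```bash
cat >> h.py <<'E'
def lid(cam,n):
    """lid ellipse centres at z=92 from colour blobs"""
    b=snapshot(cam); hsv=cv2.cvtColor(b["img"],cv2.COLOR_RGB2HSV)
    H,S,V=[hsv[:,:,i].astype(int) for i in range(3)]
    M={"red":(((H<8)|(H>172))&(S>150)&(V>90)),"blue":((H>105)&(H<130)&(S>150)&(V>90)),"white":((S<40)&(V>170)),"black":(V<50)}[n]
    k,l,st,ce=cv2.connectedComponentsWithStats(M.astype(np.uint8))
    for i in range(1,k):
        if 300<st[i,4]: 
            c=cv2.findContours((l==i).astype(np.uint8),0,2)[0][0]; (x,y),r=cv2.minEnclosingCircle(c)
            p=ray(b,x,y,92); q=ray(b,*ce[i],92)
            print(n,st[i],"circ",p.round(1),"r_mm",round(np.linalg.norm(ray(b,x+r,y,92)-p),1),"centroid",q.round(1))
    return b
E
python3 - <<'E'
from h import *
print(sense()["tool_pos"],sense()["tcp_rot"])
b=lid("wrist","white"); save(b,"w1.png"); print(np.array(b["pose"]).round(2))
E
```

```text
[393.55832858 289.08698818 249.25064873] [-1.79989280e+02 -9.42800607e-03  1.00179469e+02]
white [ 241  148   51   49 1939] circ [394.7 291.   92. ] r_mm 24.1 centroid [394.7 290.9  92. ]
white [451 211  45  39 322] circ [611.3 268.3  92. ] r_mm 23.8 centroid [611.3 268.8  92. ]
[[ 9.8000e-01 -1.7000e-01 -5.0000e-02  3.7930e+02]
 [ 1.8000e-01  9.5000e-01  2.8000e-01  3.5851e+02]
 [ 0.0000e+00 -2.8000e-01  9.6000e-01  3.9250e+02]
 [ 0.0000e+00  0.0000e+00  0.0000e+00  1.0000e+00]]
```

View pics/w1.png

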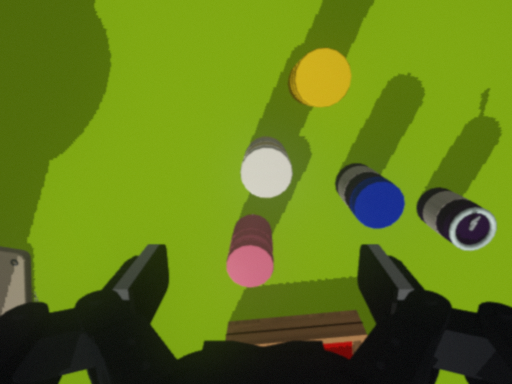

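Wrist view: white lid (266,173) between pink (250,266) and yellow (320,78); blue lid (376,203). White measures (394.7, 291), which matches. Descending.

Call:
{"fn": "send_rows", "kwargs": {"steps": [[[0.02, 0.09, -2], [0, 0, 0]], [[0.02, 0.09, -3.5], [0, 0, 0]], [[0.02, 0.09, -5], [0, 0, 0]], [[0.02, 0.09, -6], [0, 0, 0]], [[0.02, 0.09, -6.87], [0, 0, 0]], [[0.02, 0.09, -6.87], [0, 0, 0]], [[0.02, 0.09, -6.87], [0, 0, 0]]]}}

```text
time: 3.2
tool_pos: [395.1, 291.6, 44.3]
tcp_rot: [179.9, -0.0, 100.1]
ft_force: [0.2, -0.4, 0.5]
finger_gap: 85.7
grip_force: 0.0
```

Call:
{"fn": "send_rows", "kwargs": {"steps": [[[0, 0, 0], [0, 0, 0]], [[0, 0, 0], [0, 0, 0]], [[0, 0, 0], [0, 0, 0]], [[0, 0, 0], [0, 0, 0]], [[0, 0, 0], [0, 0, 0]], [[0, 0, 0], [0, 0, 0]]], "fingers": 1, "squeeze": 40}}

```text
time: 3.95
tool_pos: [395.7, 291.4, 44.4]
tcp_rot: [179.9, -0.0, 100.0]
ft_force: [0.6, -0.1, 5.7]
finger_gap: 48.9
grip_force: 41.0
```

Call:
{"fn": "send_rows", "kwargs": {"steps": [[[0, 0, 1], [0, 0, 0]], [[0, 0, 2.5], [0, 0, 0]], [[0, 0, 4], [0, 0, 0]], [[0.3, -1.5, 4.5], [0, 0, 0.03]], [[0.6, -3, 4.5], [0, 0, 0.05]], [[1, -4.7, 4.5], [0, 0, 0.108]], [[1.4, -6.4, 4.5], [0, 0, 0.108]], [[1.8, -8.1, 4.5], [0, 0, 0.108]], [[2.2, -9.8, 4.5], [0, 0, 0.108]], [[2.4, -11.2, 4.5], [0, 0, 0.108]]]}}

```text
time: 5.2
tool_pos: [466.5, -47.1, 177.9]
tcp_rot: [-180.0, -0.0, 106.2]
ft_force: [0.8, -1.2, -2.4]
finger_gap: 48.9
grip_force: 42.2
```

Call:
{"fn": "send_rows", "kwargs": {"steps": [[[0.09, -0.91, 0], [0, 0, 0]], [[0.09, -0.91, 0], [0, 0, 0]], [[0.09, -0.91, 0], [0, 0, 0]], [[0.09, -0.91, 0], [0, 0, 0]]]}}

```text
time: 5.7
tool_pos: [469.2, -71.5, 178.0]
tcp_rot: [-180.0, -0.0, 106.3]
ft_force: [0.2, -0.2, -2.5]
finger_gap: 49.0
grip_force: 42.2
```

```bash
python3 - <<'E'
from h import *
b=snapshot("wrist"); save(b,"w2.png"); delta([469.4,-72.5,55],16.2)
t=snapshot("top")
for c,s in (("wrist",b),("top",t)):
  for l in ["red","white","blue","black"]:
    for d in finder.pinpoint("liner_"+l,c)[:1]: print(c,l,round(d["confidence"],2),ray(s,d["at"][0]*512,d["at"][1]*384,8).round(1))
save(t,"t2.png",(200,120,340,240),4)
E
```

```text
tcp [469.3 -71.5 178.1] phi 16.3 rot [-1.7999e+02 -2.0000e-02  1.0629e+02] -> shift/30 [ 0.005 -0.032 -4.103] wz -0.0015
wrist red 0.58 [529.8  37.    8. ]
wrist white 0.7 [469.2 -73.5   8. ]
wrist blue 0.92 [445.1   9.2   8. ]
wrist black 0.82 [553.1 -49.8   8. ]
top red 0.57 [530.9  46.4   8. ]
top white 0.72 [473.2 -72.2   8. ]
top blue 0.91 [448.6  14.6   8. ]
top black 0.64 [626.  258.3   8. ]
```

View pics/w2.png

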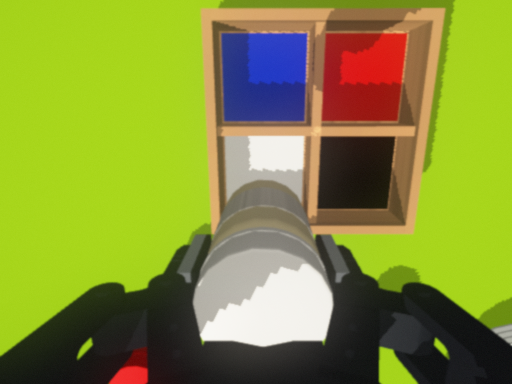

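Wrist view shows white jar centred over the white compartment (260,180); the networks' liner positions agree with my caddy fit to about 3 mm. Lowering.

Call:
{"fn": "send_rows", "kwargs": {"steps": [[[0, -0.02, -1.5], [0, 0, 0]], [[0, -0.02, -2.6], [0, 0, 0]], [[0, -0.02, -3.3], [0, 0, 0]], [[0, -0.02, -3.8], [0, 0, 0]], [[0, -0.02, -4.0], [0, 0, 0]], [[0, -0.02, -4.13], [0, 0, 0]], [[0, -0.02, -4.13], [0, 0, 0]], [[0, -0.02, -4.13], [0, 0, 0]]]}}

```text
time: 7.2
tool_pos: [469.9, -73.2, 55.0]
tcp_rot: [179.9, 0.0, 106.2]
ft_force: [-0.1, -0.5, -2.5]
finger_gap: 48.7
grip_force: 42.1
```

Call:
{"fn": "send_rows", "kwargs": {"steps": [[[0, 0, 0], [0, 0, 0]], [[0, 0, 0], [0, 0, 0]], [[0, 0, 0], [0, 0, 0]], [[0, 0, 0], [0, 0, 0]], [[0, 0, 1], [0, 0, 0]], [[0, 0, 2.5], [0, 0, 0]], [[0, 0, 4], [0, 0, 0]], [[0, 0, 6], [0, 0, 0]], [[0, 0, 6.5], [0, 0, 0]]], "fingers": 0.2}}

```text
time: 8.32
tool_pos: [471.5, -73.6, 254.4]
tcp_rot: [179.6, 0.2, 106.2]
ft_force: [0.0, -1.2, -0.0]
finger_gap: 68.7
grip_force: 0.0
```

```bash
python3 - <<'E'
from h import *
b=snapshot("wrist"); save(b,"w3.png"); print(sense()["finger_gap"]);delta([508.8,276,250],85)
E
```

```text
68.29072817591361
tcp [471.4 -73.5 254.3] phi 16.2 rot [179.65   0.21 106.21] -> shift/30 [ 1.248 11.651 -0.142] wz 1.2005
```

View pics/w3.png

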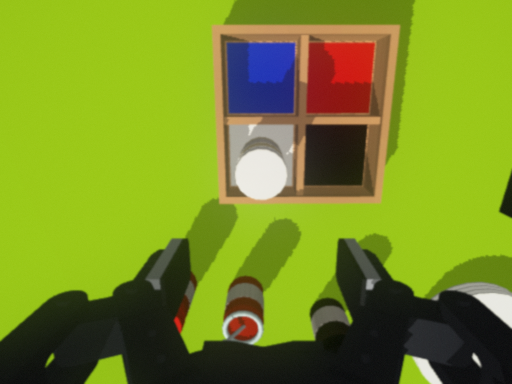

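White stands upright in its compartment (260,175). Next, black from the right-hand group.

Call:
{"fn": "send_rows", "kwargs": {"steps": [[[0.7, -1, 0], [0, 0, 0.18]], [[1.4, -2, 0], [0, 0, 0.36]], [[2.1, -3, 0], [0, 0, 0.54]], [[2.8, -4, 0], [0, 0, 0.72]], [[3.5, -5, 0], [0, 0, 0.9]], [[4.2, -6, 0], [0, 0, 1.08]], [[4.95, -6.3, 0], [0, 0, 1.25]], [[4.95, -6.3, 0], [0, 0, 1.288]], [[4.95, -6.3, 0], [0, 0, 1.288]], [[4.95, -6.3, 0], [0, 0, 1.288]]], "fingers": 0}}

```text
time: 9.62
tool_pos: [617.4, -261.7, 248.1]
tcp_rot: [180.0, -0.1, 180.0]
ft_force: [-0.3, 0.9, -0.0]
finger_gap: 85.7
grip_force: 0.0
```

```bash
python3 - <<'E'
from h import *
b=lid("wrist","black"); save(b,"w4.png"); delta([618,-262,250],90)
E
```

```text
black [ 429   63   58   78 3275] circ [548.9 -86.4  92. ] r_mm 39.2 centroid [548.9 -86.9  92. ]
black [ 233  152   49   54 2081] circ [ 619.6 -267.2   92. ] r_mm 25.7 centroid [ 619.9 -267.4   92. ]
black [  0 220  23  27 334] circ [ 675.3 -518.3   92. ] r_mm 13.7 centroid [ 673.6 -513.9   92. ]
black [    0   245   512   139 37194] circ [ 813.9 -270.7   92. ] r_mm 291.7 centroid [ 802.6 -260.4   92. ]
black [ 10 252  23  26 312] circ [ 711.  -514.5   92. ] r_mm 13.3 centroid [ 708.4 -510.6   92. ]
tcp [ 617.5 -261.7  248.6] phi 90.0 rot [ 1.7997e+02 -5.0000e-02  1.7997e+02] -> shift/30 [ 0.016 -0.009  0.047] wz 0.0005
```

View pics/w4.png

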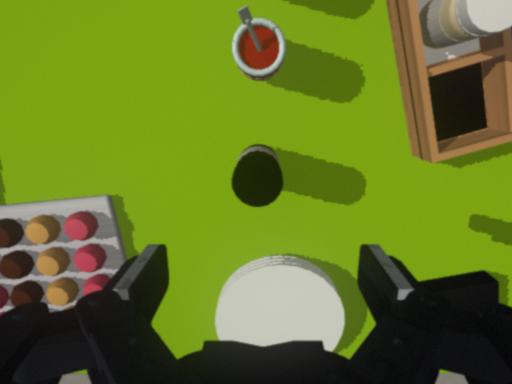

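Wrist view: black lid (257,180), open red jar with spoon (258,48), well clear. Black is at about (621,-267). Descending.

Call:
{"fn": "send_rows", "kwargs": {"steps": [[[0.1, -0.17, -2], [0, 0, 0]], [[0.1, -0.17, -3.5], [0, 0, 0]], [[0.1, -0.17, -5], [0, 0, 0]], [[0.1, -0.17, -6], [0, 0, 0]], [[0.1, -0.17, -6.87], [0, 0, 0]], [[0.1, -0.17, -6.87], [0, 0, 0]], [[0.1, -0.17, -6.87], [0, 0, 0]]]}}

```text
time: 10.55
tool_pos: [621.5, -267.4, 44.6]
tcp_rot: [-180.0, 0.1, -180.0]
ft_force: [0.1, -0.4, -0.3]
finger_gap: 85.2
grip_force: 0.0
```

Call:
{"fn": "send_rows", "kwargs": {"steps": [[[0, 0, 0], [0, 0, 0]], [[0, 0, 0], [0, 0, 0]], [[0, 0, 0], [0, 0, 0]], [[0, 0, 0], [0, 0, 0]], [[0, 0, 0], [0, 0, 0]], [[0, 0, 0], [0, 0, 0]]], "fingers": 1}}

```text
time: 11.3
tool_pos: [621.8, -267.5, 44.8]
tcp_rot: [-179.9, 0.1, -180.0]
ft_force: [-1.2, 1.6, 5.6]
finger_gap: 48.9
grip_force: 41.4
```

Call:
{"fn": "send_rows", "kwargs": {"steps": [[[0, 0, 1], [0, 0, 0]], [[0, 0, 2.5], [0, 0, 0]], [[0, 0, 4], [0, 0, 0]], [[-0.3, 1.2, 4.5], [0, 0, 0.1]], [[-0.8, 2.7, 4.5], [0, 0, 0.2]], [[-1.3, 4.2, 4.5], [0, 0, 0.283]], [[-1.8, 5.7, 4.5], [0, 0, 0.283]], [[-2.1, 6.8, 4.5], [0, 0, 0.283]], [[-2.25, 7.27, 4.5], [0, 0, 0.283]], [[-2.25, 7.27, 4.5], [0, 0, 0.283]]]}}

```text
time: 12.55
tool_pos: [553.3, -48.7, 178.2]
tcp_rot: [-180.0, -0.0, -163.7]
ft_force: [0.1, -0.6, -2.6]
finger_gap: 49.0
grip_force: 42.2
```

Call:
{"fn": "send_rows", "kwargs": {"steps": [[[0, 0, 0], [0, 0, 0]], [[0, 0, 0], [0, 0, 0]], [[0, 0, -1.5], [0, 0, 0]], [[0, 0, -2.6], [0, 0, 0]], [[0, 0, -3.3], [0, 0, 0]], [[0, 0, -3.8], [0, 0, 0]], [[0, 0, -4.0], [0, 0, 0]], [[0, 0, -4.14], [0, 0, 0]], [[0, 0, -4.14], [0, 0, 0]], [[0, 0, -4.14], [0, 0, 0]]]}}

```text
time: 13.8
tool_pos: [554.1, -49.2, 54.8]
tcp_rot: [-180.0, 0.1, -163.8]
ft_force: [0.4, 0.6, -1.2]
finger_gap: 49.1
grip_force: 42.4
```

Call:
{"fn": "send_rows", "kwargs": {"steps": [[[0, 0, 0], [0, 0, 0]], [[0, 0, 0], [0, 0, 0]], [[0, 0, 0], [0, 0, 0]], [[0, 0, 0], [0, 0, 0]], [[0, 0, 1], [0, 0, 0]], [[0, 0, 2.5], [0, 0, 0]], [[0, 0, 4], [0, 0, 0]], [[0, 0, 5.5], [0, 0, 0]], [[0, 0, 6.5], [0, 0, 0]], [[0, 0, 6.5], [0, 0, 0]]], "fingers": 0.2}}

```text
time: 15.05
tool_pos: [555.1, -49.3, 252.5]
tcp_rot: [-179.8, 0.3, -163.8]
ft_force: [0.4, -0.4, -0.6]
finger_gap: 68.4
grip_force: 0.0
```

Call:
{"fn": "send_rows", "kwargs": {"steps": [[[-1, -1.5, 0], [0, 0, -0.1]], [[-2, -3, 0], [0, 0, -0.21]], [[-3, -4.5, 0], [0, 0, -0.21]], [[-4, -6, 0], [0, 0, -0.21]], [[-4.82, -7.57, 0], [0, 0, -0.21]], [[-4.82, -7.57, 0], [0, 0, -0.21]], [[-4.82, -7.57, 0], [0, 0, -0.21]], [[-4.82, -7.57, 0], [0, 0, -0.21]]], "fingers": 0}}

```text
time: 16.05
tool_pos: [409.3, -275.0, 248.4]
tcp_rot: [180.0, -0.0, -175.7]
ft_force: [-0.0, 0.6, 0.1]
finger_gap: 85.7
grip_force: 0.0
```

```bash
python3 - <<'E'
from h import *
b=lid("wrist","red"); save(b,"w5.png"); delta([409,-276,250],94); save(snapshot("top"),"t5.png",(200,120,400,260),4)
E
```

```text
red [ 236  149   50   50 1916] circ [ 406.2 -278.3   92. ] r_mm 24.7 centroid [ 407.2 -278.    92. ]
red [254 251  28  20 303] circ [ 494.1 -264.6   92. ] r_mm 14.4 centroid [ 499.1 -263.1   92. ]
red [ 476  251   36   42 1236] circ [494.2 -25.9  92. ] r_mm 28.0 centroid [494.9 -25.1  92. ]
tcp [ 409.4 -275.   248.6] phi -265.7 rot [ 1.7997e+02 -1.0000e-02 -1.7570e+02] -> shift/30 [-0.012 -0.034  0.047] wz -0.0053
```

View pics/w5.png

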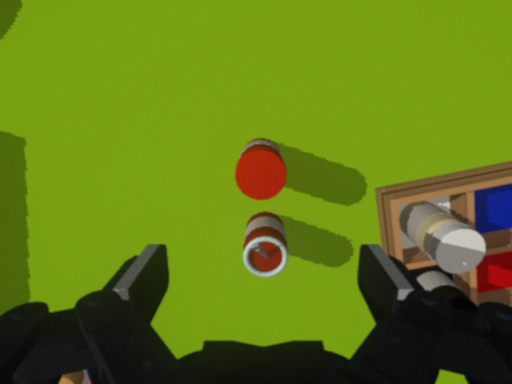

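View pics/t5.png

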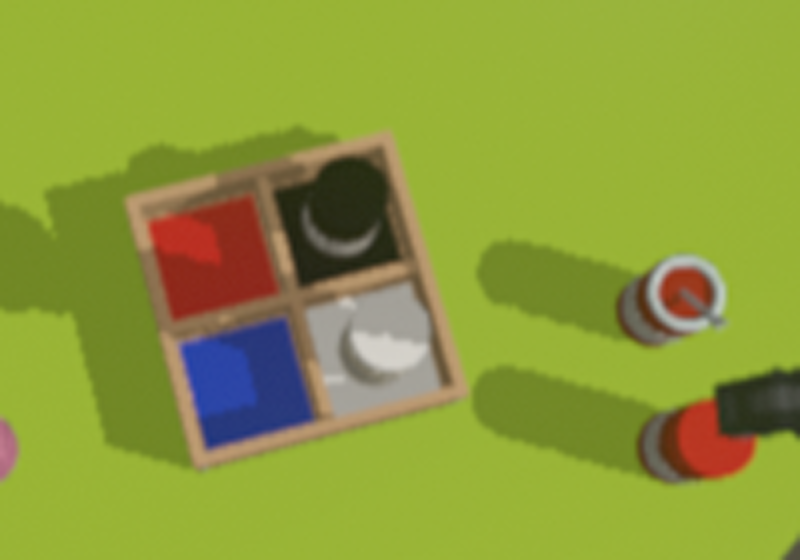

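White and black stand upright in their compartments. Red lid at (261,174), open red at (265,255). Red is at (407.5,-278).

Call:
{"fn": "send_rows", "kwargs": {"steps": [[[-0.04, -0.06, -2], [0, 0, 0]], [[-0.04, -0.06, -3.5], [0, 0, 0]], [[-0.04, -0.06, -5], [0, 0, 0]], [[-0.04, -0.06, -6], [0, 0, 0]], [[-0.04, -0.06, -6.86], [0, 0, 0]], [[-0.04, -0.06, -6.86], [0, 0, 0]], [[-0.04, -0.06, -6.86], [0, 0, 0]]]}}

```text
time: 17.02
tool_pos: [408.4, -278.0, 44.3]
tcp_rot: [-180.0, 0.1, -175.8]
ft_force: [0.9, 0.5, 0.4]
finger_gap: 84.8
grip_force: 0.0
```

Call:
{"fn": "send_rows", "kwargs": {"steps": [[[0, 0, 0], [0, 0, 0]], [[0, 0, 0], [0, 0, 0]], [[0, 0, 0], [0, 0, 0]], [[0, 0, 0], [0, 0, 0]], [[0, 0, 0], [0, 0, 0]], [[0, 0, 0], [0, 0, 0]]], "fingers": 1}}

```text
time: 17.77
tool_pos: [408.3, -278.3, 44.4]
tcp_rot: [-179.9, 0.1, -175.8]
ft_force: [-0.0, 1.7, 5.4]
finger_gap: 48.8
grip_force: 40.6
```

Call:
{"fn": "send_rows", "kwargs": {"steps": [[[0, 0, 1], [0, 0, 0]], [[0, 0, 2.5], [0, 0, 0]], [[0, 0, 4], [0, 0, 0]], [[0.3, 1.2, 4.5], [0, 0, -0.1]], [[0.8, 2.7, 4.5], [0, 0, -0.2]], [[1.3, 4.2, 4.5], [0, 0, -0.3]], [[1.9, 5.7, 4.5], [0, 0, -0.4]], [[2.6, 7.2, 4.5], [0, 0, -0.5]], [[3.3, 8.7, 4.5], [0, 0, -0.576]], [[3.8, 9.9, 4.5], [0, 0, -0.576]]]}}

```text
time: 19.02
tool_pos: [521.9, 21.0, 178.1]
tcp_rot: [180.0, -0.0, 151.2]
ft_force: [0.2, -1.3, -3.3]
finger_gap: 49.3
grip_force: 42.7
```

Call:
{"fn": "send_rows", "kwargs": {"steps": [[[0.26, 0.59, 0], [0, 0, 0]], [[0.26, 0.59, 0], [0, 0, 0]], [[0.26, 0.59, 0], [0, 0, 0]], [[0.26, 0.59, -1.5], [0, 0, 0]], [[0.26, 0.59, -2.6], [0, 0, 0]], [[0.26, 0.59, -3.3], [0, 0, 0]], [[0.26, 0.59, -3.8], [0, 0, 0]], [[0.26, 0.59, -4.0], [0, 0, 0]], [[0.26, 0.59, -4.14], [0, 0, 0]], [[0.26, 0.59, -4.14], [0, 0, 0]]]}}

```text
time: 20.27
tool_pos: [530.2, 36.7, 54.9]
tcp_rot: [180.0, 0.1, 151.2]
ft_force: [0.5, -0.7, -3.1]
finger_gap: 49.3
grip_force: 42.7
```

Call:
{"fn": "send_rows", "kwargs": {"steps": [[[0, 0, 0], [0, 0, 0]], [[0, 0, 0], [0, 0, 0]], [[0, 0, 0], [0, 0, 0]], [[0, 0, 0], [0, 0, 0]], [[0, 0, 0], [0, 0, 0]], [[0, 0, 1], [0, 0, 0]], [[0, 0, 2.5], [0, 0, 0]], [[0, 0, 4], [0, 0, 0]], [[0, 0, 5.5], [0, 0, 0]], [[0, 0, 6.5], [0, 0, 0]]], "fingers": 0.2}}

```text
time: 21.52
tool_pos: [530.1, 36.8, 251.8]
tcp_rot: [179.9, 0.1, 151.2]
ft_force: [0.8, 0.6, 0.1]
finger_gap: 68.2
grip_force: 0.0
```

Call:
{"fn": "send_rows", "kwargs": {"steps": [[[-0.1, 1.6, 0], [0, 0, 0.15]], [[-0.3, 3.2, 0], [0, 0, 0.3]], [[-0.5, 4.8, 0], [0, 0, 0.415]], [[-0.6, 6.4, 0], [0, 0, 0.415]], [[-0.68, 7.95, 0], [0, 0, 0.415]], [[-0.68, 7.95, 0], [0, 0, 0.415]], [[-0.68, 7.95, 0], [0, 0, 0.415]], [[-0.68, 7.95, 0], [0, 0, 0.415]]], "fingers": 0}}

```text
time: 22.52
tool_pos: [509.2, 274.2, 249.0]
tcp_rot: [-180.0, 0.0, 174.9]
ft_force: [0.0, 0.7, 0.1]
finger_gap: 85.4
grip_force: 0.0
```

```bash
python3 - <<'E'
from h import *
b=lid("wrist","blue"); delta([509,275,250],85); t=snapshot("top")
w=b["img"][:,:,::-1]; c=cv2.resize(t["img"][140:240,220:330,::-1],None,fx=2.4,fy=3.84)
cv2.imwrite("pics/w6.png",np.hstack([w,c]))
E
```

```text
blue [   0   90   60   74 2590] circ [442.7  64.4  92. ] r_mm 34.9 centroid [444.4  61.   92. ]
blue [ 243  149   50   52 1999] circ [508.2 278.   92. ] r_mm 24.9 centroid [508.7 277.7  92. ]
tcp [509.3 274.2 249. ] phi 84.9 rot [-179.99    0.    174.89] -> shift/30 [-0.009  0.027  0.032] wz 0.002
```

View pics/w6.png

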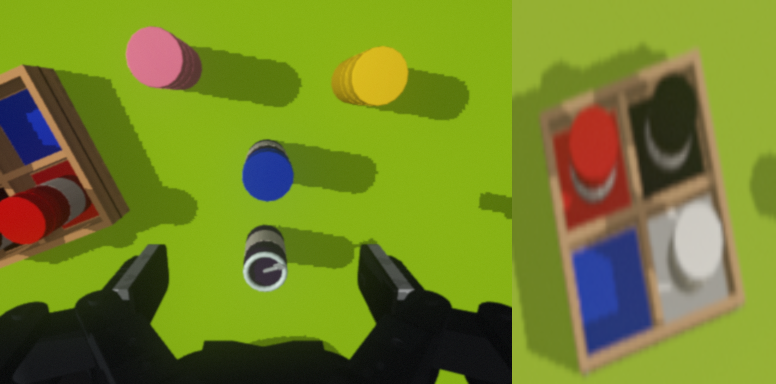

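Three jars are packed upright. Blue lid is at (268,174) in the wrist view, giving (509,278), with the open berry jar clear at (265,270).

Call:
{"fn": "send_rows", "kwargs": {"steps": [[[0, 0.09, -2], [0, 0, 0]], [[0, 0.09, -3.5], [0, 0, 0]], [[0, 0.09, -5], [0, 0, 0]], [[0, 0.09, -6], [0, 0, 0]], [[0, 0.09, -6.86], [0, 0, 0]], [[0, 0.09, -6.86], [0, 0, 0]], [[0, 0.09, -6.86], [0, 0, 0]]]}}

```text
time: 23.5
tool_pos: [509.9, 277.9, 44.5]
tcp_rot: [180.0, 0.1, 174.9]
ft_force: [0.2, -0.1, 0.3]
finger_gap: 85.4
grip_force: 0.0
```

Call:
{"fn": "send_rows", "kwargs": {"steps": [[[0, 0, 0], [0, 0, 0]], [[0, 0, 0], [0, 0, 0]], [[0, 0, 0], [0, 0, 0]], [[0, 0, 0], [0, 0, 0]], [[0, 0, 0], [0, 0, 0]], [[0, 0, 0], [0, 0, 0]]], "fingers": 1}}

```text
time: 24.25
tool_pos: [509.9, 278.4, 44.6]
tcp_rot: [179.9, 0.1, 175.0]
ft_force: [-1.1, 0.5, 6.4]
finger_gap: 49.1
grip_force: 41.0
```

Call:
{"fn": "send_rows", "kwargs": {"steps": [[[0, 0, 1], [0, 0, 0]], [[0, 0, 2.5], [0, 0, 0]], [[0, 0, 4], [0, 0, 0]], [[-0.3, -1.2, 4.5], [0, 0, -0.1]], [[-0.6, -2.7, 4.5], [0, 0, -0.2]], [[-1.0, -4.2, 4.5], [0, 0, -0.3]], [[-1.4, -5.7, 4.5], [0, 0, -0.4]], [[-1.8, -7.2, 4.5], [0, 0, -0.415]], [[-2.1, -8.4, 4.5], [0, 0, -0.415]], [[-2.13, -8.9, 4.5], [0, 0, -0.415]]]}}

```text
time: 25.5
tool_pos: [444.4, 9.5, 178.0]
tcp_rot: [-180.0, -0.0, 151.1]
ft_force: [0.5, 0.1, -2.0]
finger_gap: 48.7
grip_force: 42.7
```

Call:
{"fn": "send_rows", "kwargs": {"steps": [[[0, 0, 0], [0, 0, 0]], [[0, 0, 0], [0, 0, 0]], [[0, 0, 0], [0, 0, 0]], [[0, 0, -1.5], [0, 0, 0]], [[0, 0, -2.6], [0, 0, 0]], [[0, 0, -3.3], [0, 0, 0]], [[0, 0, -3.8], [0, 0, 0]], [[0, 0, -4.0], [0, 0, 0]], [[0, 0, -4.14], [0, 0, 0]], [[0, 0, -4.14], [0, 0, 0]]]}}

```text
time: 26.75
tool_pos: [446.0, 10.9, 54.9]
tcp_rot: [180.0, 0.1, 151.2]
ft_force: [-0.4, -0.3, -4.1]
finger_gap: 48.9
grip_force: 42.6
```

Call:
{"fn": "send_rows", "kwargs": {"steps": [[[0, 0, 0], [0, 0, 0]], [[0, 0, 0], [0, 0, 0]], [[0, 0, 0], [0, 0, 0]], [[0, 0, 0], [0, 0, 0]], [[0, 0, 0], [0, 0, 0]], [[0, 0, 1], [0, 0, 0]], [[0, 0, 2.5], [0, 0, 0]], [[0, 0, 4], [0, 0, 0]], [[0, 0, 5.5], [0, 0, 0]], [[0, 0, 6.5], [0, 0, 0]]], "fingers": 0.2}}

```text
time: 28.0
tool_pos: [445.7, 10.9, 251.6]
tcp_rot: [179.9, 0.1, 151.2]
ft_force: [0.2, -1.0, -0.2]
finger_gap: 68.4
grip_force: 0.0
```

Call:
{"fn": "send_rows", "kwargs": {"steps": [[[0, 2, 0], [0, 0, 0]], [[0, 4, 0], [0, 0, 0]], [[-1, 5, 0], [0, 0, 0]], [[-1, 5, 0], [0, 0, 0]], [[-1, 5, 0], [0, 0, 0]], [[-1, 5, 0], [0, 0, 0]]]}}

```text
time: 28.75
tool_pos: [415.6, 160.2, 249.0]
tcp_rot: [-180.0, 0.0, 151.1]
ft_force: [0.8, -0.5, 0.3]
finger_gap: 68.3
grip_force: 0.0
```

```bash
python3 - <<'E'
from h import *
t=snapshot("top");a=snapshot("scene")
cv2.imwrite("pics/end.png",np.hstack([cv2.resize(t["img"][125:245,140:400,::-1],(520,240)),np.zeros((240,10,3),np.uint8),cv2.resize(a["img"][90:310,130:400,::-1],(270,240))]))
for l in ["open_red","open_berry"]:
    print([(round(d["confidence"],2),ray(t,d["at"][0]*512,d["at"][1]*384,0).round(1)) for d in finder.pinpoint(l,"top")])
E
```

```text
[(0.74, array([ 502.8, -263.6,    0. ]))]
[]
```

View pics/end.png

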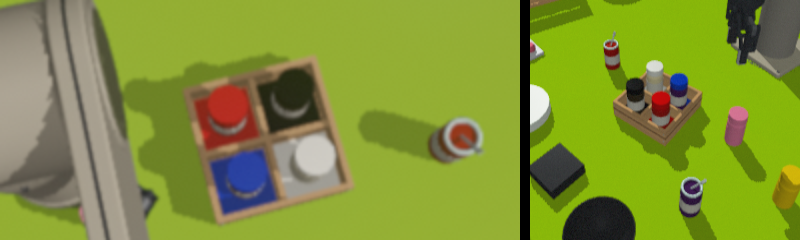

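All four jars stand upright in the compartments that match their lids: red (227,110), black (292,95), blue (245,175) and white (315,158). Both opened jars still stand in place.

```bash
python3 -c "
from h import *
print(order.hand_in())"
```

```text
the job is handed in; nothing more can be done
None
```

I packed all four unopened jars upright, each in the compartment matching its lid, left both opened jars standing, and handed the job in; it returned no verdict.

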